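# Press the bearing into the pump cover and offer the cover up over the studs

## Task

Pull the arbor press's sprung lever down until the bearing is pressed fully home in the pump cover, then ease the lever slowly all the way back up without letting it fly. Take the cover out of the press, carry it over the things standing on the counter and hold it level above the pump, its four corner holes in line with the four studs and about a centimetre clear of their tips, so that I can lay the gasket straight and guide it on. Finish while still holding it there: do not touch the pump with it or put it down, and leave everything else on the counter where it is.

Things in the scene. Friction and masses are not known exactly. Their poses are not given: they have to be found in the camera images.
- press: Dark iron arbor press, bolted down. Origin: on the counter under the ram's axis; z up, open front to its -x. Base x -75 to 125, y +-62 mm; round steel plate, radius 60, its top (the cover stands on it) at z = 58. Head x -36 to 115, y +-26, z 135 to 238; column from x = 70. Ram: 24 mm bar, top at z = 312, 33 mm disc below, its underside at z = 117 with the lever up, falling 16 mm per rad.
- lever_pivot (a point): Point on the hinge axis of the press lever, in the lever's plane of swing, 75 mm to the press's own -y side (22, -75, 180 mm in the press's frame). The hinge axis is the press's y axis.
- lever_ball (a point): Centre of the black ball, 28 mm across, on the long end of the lever: a 12 mm round bar, 160 mm from pivot to ball centre. With the lever up the bar leans 65 degrees above level towards the press's front (-x); pulled, it swings to the front and down. Its axes turn with the lever.
- lever (a joint): Turn of the press lever, rad: 0 fully up (a spring holds it there), growing as it is pulled. With the cover in place the bearing bottoms, and stops the lever, at about 1.05 (bar 5 degrees above level; empty it goes to 1.12). Spring and bearing need about 3 N at the ball at the start and 8 to 12 N near the bottom, across the bar; let go, the lever flies up.
- bearing (a joint): How far the bearing has gone into its bore, m: 0 to 0.0015 at the start (standing up to 8 mm proud of the boss), 0.008 fully home and flush. It is a tight fit and stays where it has been pressed.
- cover: Cast aluminium cover, 0.43 kg, level on the press plate under the ram. Origin: centre of underside, z up. Square flange 112 x 112 x 10 mm, 11 mm holes at x, y = +-42; round boss 52 mm across up to z = 42 with a 35 mm bearing. Four ribs to pinch, along +x, -x, +y, -y from the boss to 55 mm from the axis, 10 mm thick, z = 10 to 40; -x rib to the press's front. Same after any quarter turn.
- pump: Grey circulating pump, bolted down on its back, square face up. Origin: centre of its underside, on the counter; x runs through its two ports (196 mm over the port flanges, 78 mm wide). Face 112 x 112 mm, edges along x and y, at z = 90 mm; from it stand four 8 mm studs at x, y = +-42 mm up to z = 116 and a 15 mm shaft in the centre up to z = 112 mm.
- stud_tips (a point): Centre of the four stud tips of the pump: on the pump's axis, level with the tips, 116 mm above the counter; axes as the pump's.
- oil_can: Bystander, to be left alone: the grey aluminium spray can, 54 mm across, 173 mm tall. Origin: about the centre of its underside.
- grease_tin: Bystander, to be left alone: the plain steel tin, 72 mm across, 75 mm tall. Origin: about the centre of its underside.
- pipe_tee: Bystander, to be left alone: the white plastic pipe tee, 95 mm long, 80 mm tall, one branch pointing up. Origin: about the centre of its underside.
- bolt_tray: Bystander, to be left alone: the grey tray of bolts, 110 by 80 by 35 mm. Origin: about the centre of its underside.
- spanner: Bystander, to be left alone: the steel spanner, 200 mm long, flat on the counter. Origin: about the centre of its underside.
- screwdriver: Bystander, to be left alone: the screwdriver, 210 mm long, flat on the counter. Origin: about the centre of its underside.
- mallet: Bystander, to be left alone: the rubber mallet, 258 mm long, 55 mm high. Origin: about the centre of its underside.

How it is judged:
On the way, in this order (a step that is already met when the one before it is completed fails the run):
1. the lever is pulled down and the bearing is pressed home (value of joint bearing above 0.0065 m and value of joint lever above 0.9 rad), for 0.1 s.
2. the lever is back up and the bearing is still home (value of joint bearing above 0.0065 m and value of joint lever below 0.12 rad), for 0.2 s.
3. the cover is lifted out of the press and is in the fingers (contact force between cover and the fingers above 1 N and contact force between cover and press below 0.05 N and horizontal distance between cover and press above 0.12 m), for 0.1 s.
At the end, for the whole second after the job is handed in: Bearing home (6.5 mm or more), lever up (within 0.12 rad), the fingers holding the cover still over the pump, touching nothing else: underside 3 to 22 mm above the stud tips, centred within 6 mm, level within 5 degrees, square with the pump face within 5.7 degrees (any quarter turn) (all of step 2 and z of cover in the frame of stud_tips between 0.003 and 0.022 m and horizontal distance between cover and stud_tips below 0.006 m and angle between cover's own z axis and vertical below 0.087 rad and (angle between the x axis of cover and the x axis of pump, either way round below 0.1 rad or angle between the x axis of cover and the y axis of pump, either way round below 0.1 rad) and contact force between cover and the fingers above 1 N and contact force between cover and pump below 0.05 N and linear speed of cover below 0.02 m/s and angular speed of cover below 0.15 rad/s); the arm keeps its last pose, push and grip.
It fails at once if the lever flies back up (faster than 2.5 rad/s) (velocity of joint lever below -2.5 rad/s).
It fails at once if the cover touches the pump (contact force between cover and pump above 0.5 N).
It fails at once if a bystander is moved more than 25 mm (distance of any of oil_can, grease_tin, pipe_tee, bolt_tray, spanner, screwdriver, mallet from where it was at the start of the episode above 0.025 m).
It also fails if it takes over 72 s, if anything falls off the work surface, if the arm or the gripper's body presses on something with over 40 N, if the wrist force passes 120 N, or if a joint passes its speed limit or range.

## Robot

A 6-joint arm with a two-finger parallel gripper is mounted at the origin on the work surface. World frame = base frame: x ahead of the robot, y to its left, z up, the work surface at z = 0. Lengths are in m, angles in rad, forces in N, time in s.
With the tool pointing down it reaches from about 0.375 to 0.975 m from the base axis. Payload 3.8 kg.
Tool frame: the origin (TCP) lies at the very end of the fingers, on their centre line; the grasp point (between the pads) lies 19 mm behind it; z points along the fingers, y is the line along which they close (so a half turn about z gives the same grasp; the last joint's range is limited). The gripper opens to 88 mm and grips with 3 to 60 N. Pads are 18 mm wide; open, the fingers measure 123 mm over their backs; the gripper's body (75 mm by 187 mm) begins 45 mm behind the grasp point.
Start: joints at [1.124, 0.264, 1.604, -0, 1.274, -0.037], TCP at [0.269, 0.619, 0.239] pointing down, gripper open.
Joint ranges: [-2.63, 2.63], [-0.94, 2.18], [0.31, 2.57], [-1.31, 4.45], [0, 2.66], [-2.55, 2.55]. Speed limits (rad/s): [2.57, 2.57, 3.14, 3.14, 3.14, 3.14].

## Interface

Orientations are given as a rotation vector (axis times angle).
In Python, from bench import robot gives the robot as it stands.
- The arm moves only by the tool move_arm, never from a script. Its arguments are lists of equal length, an entry for each row: "rot": the turn, a rotation vector about the tool's x, y, z in degrees, a list of three; "dp": the shift along the tool's x, y, z in mm, a list of three; "grip": the opening, from 0 (shut) to 1 (fully open). A call has 1 to 20 rows; each row is the pose to reach, as a shift and turn from the pose commanded when the call began, along the tool's axes at that moment; what a row does not reach only later rows make up. A row lasts 1/8 s, in which the tool goes at most 62.5 mm and 10.7 degrees, less where a joint would pass 70% of its speed; a pose out of reach is approached as far as the arm can. A call with a gripper value outside its range is refused whole. The fingers move at their own pace and stop on an object; "newtons" is the grip in N (left out, the last holds). Time passes only in rows, so rows that repeat a pose let the fingers close. It gives the time, the measured TCP pose, the force, the opening and the grip force at its end, in the units of the state.
- robot.get_obs(): the state, without advancing time (a new reading comes with each control period).
- robot.get_image(name): name is "scene" or "top" or "wrist"; returns a dict with "color" (420x560x3 uint8, red, green, blue), "vertical_fov" (degrees; the focal length in pixels is half the picture's height over the tangent of half this angle, whatever the lens; pixels are square), "cx", "cy" (the principal point, pixels), "k1" (the pictures are not rectified: a ray, as slopes to the right and down, at radius r is drawn at 1 + k1 r^2 times it, then the intrinsics apply), "pose" (4x4, takes a point from camera to world coordinates). Camera axes: x right, y down, z forward; pixel columns grow to the right and rows downward; lengths in m; the calibration is good to about 2 mm. A picture is of the moment at which its call begins. There is no depth.
- robot.close_job(): hands the job in; it is judged then, once.
The state is a dict: "t": time; "joint_positions": joint angles; "joint_velocities": joint speeds; "tau": joint torques, N m; "eef_pos": TCP position; "orientation": TCP orientation; "ft_force": force on the tool from outside, world axes, zero at the start; "wrist_torque": the same for the moment, N m; "gripper_width": finger opening in m; "finger_force": force on a finger pad.
Only numpy, scipy, OpenCV 4.12 (cv2) and the standard library are available. Lean on these libraries where they do the work, as an engineer would, in place of code of your own. Each camera call takes 0.05 s, during which the arm holds its last target. There are 200 camera calls.

## Working session

There is one attempt and no reset: what is moved stays moved. The work goes in short steps, Python scripts to look and compute and a tool call to move; the robot and the scene stay as the last step left them, time stands still between calls to the robot, and variables do not carry over. Pictures are saved under pics/ and viewed, at most 10 in all, crops included, and the job is handed in when it is done.

Besides the shell and the picture viewer there is one more tool, called after "Emit:" in YAML: its name, and indented under it one key for each argument. move_arm: Moves the arm, as the interface text tells. Its arguments: {"type":"object","properties":{"rot":{"type":"array","items":{"type":"array","items":{"type":"number"}}},"dp":{"type":"array","items":{"type":"array","items":{"type":"number"}}},"grip":{"type":"array","items":{"type":"number"}},"newtons":{"type":"number"}},"required":["rot","dp","grip"]}

```bash
mkdir -p pics; cat > h.py <<'E'
import numpy as np, cv2
from scipy.spatial.transform import Rotation as R
from bench import robot
def K(im):
    h=im["color"].shape[0]; f=h/2/np.tan(np.radians(im["vertical_fov"])/2)
    return f
def ray(im,u,v):
    f=K(im); d=np.array([(u-im["cx"])/f,(v-im["cy"])/f]); rd=np.linalg.norm(d); r=rd
    for _ in range(30): r=rd/(1+im["k1"]*r*r)
    s=d*(r/rd if rd>0 else 1)
    P=np.array(im["pose"]); return P[:3,3],P[:3,:3]@np.array([s[0],s[1],1])
def onz(im,u,v,z):
    o,d=ray(im,u,v); return o+d*(z-o[2])/d[2]
def proj(im,p):
    P=np.array(im["pose"]); q=P[:3,:3].T@(np.array(p)-P[:3,3]); s=q[:2]/q[2]; s=s*(1+im["k1"]*(s@s))
    return s*K(im)+[im["cx"],im["cy"]]
def tri(rs):
    A=np.zeros((3,3));b=np.zeros(3)
    for o,d in rs:
        d=d/np.linalg.norm(d);M=np.eye(3)-np.outer(d,d);A+=M;b+=M@o
    return np.linalg.solve(A,b)
def save(im,n): cv2.imwrite("pics/"+n+".png",im["color"][:,:,::-1])
E
python3 - <<'E'
from h import *
import pickle
ims={}
for n in ["scene","top"]:
    im=robot.get_image(n); ims[n]=im; save(im,n+"0"); print(n,im["vertical_fov"],im["cx"],im["cy"],im["k1"],np.round(im["pose"],3).tolist())
pickle.dump(ims,open("ims0.pkl","wb"))
print(robot.get_obs())
E
```

```text
scene 53.04512296172926 281.61755710235093 211.52647289377842 -0.12593157510895395 [[0.021, 0.65, -0.759, 1.726], [1.0, -0.023, 0.008, -0.009], [-0.013, -0.759, -0.65, 1.173], [0.0, 0.0, 0.0, 1.0]]
top 52.915762563678534 283.63368423056096 209.6042668207616 -0.03937164185226403 [[-0.004, -0.996, 0.093, 0.477], [-1.0, 0.006, 0.015, 0.012], [-0.016, -0.093, -0.996, 1.445], [0.0, 0.0, 0.0, 1.0]]
{'t': 0.1, 'joint_positions': array([ 1.12410435e+00,  2.64690302e-01,  1.60519159e+00,  4.62231196e-06,
        1.27369563e+00, -3.68810476e-02]), 'joint_velocities': array([-0.001321  , -0.00020498, -0.00265681, -0.0007752 , -0.00235907,
       -0.00019495]), 'tau': array([ 1.19250733e-03, -5.03621328e+01, -3.58072007e+01,  7.32438359e-02,
        2.34050746e-02, -5.49849847e-05]), 'eef_pos': array([0.26866516, 0.61855355, 0.23752884]), 'orientation': array([-6.39138539e-01, -3.07539987e+00,  3.02501244e-03]), 'ft_force': array([ 6.98203440e-01, -8.12130582e-05,  1.85461238e-01]), 'wrist_torque': array([ 0.04409068,  0.02404852, -0.02340503]), 'finger_force': 0.0, 'gripper_width': 0.08835247451585418}
```

View pics/scene0.png

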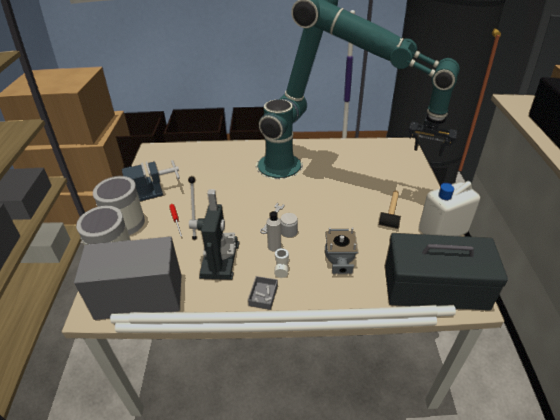

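View pics/top0.png

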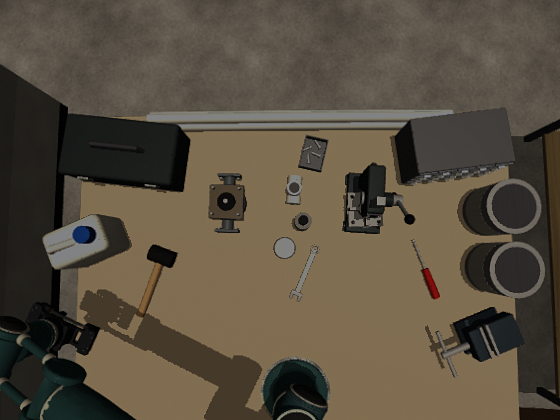

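The scene view has the press at about (218,245) and the pump at (342,248). The top view has the press at (363,203), lever ball (409,218) and pump (227,201). The press front faces the robot. I'll zoom in next.

```bash
python3 - <<'E'
from h import *
import pickle
ims=pickle.load(open("ims0.pkl","rb"))
t=ims["top"]["color"];s=ims["scene"]["color"]
a=cv2.resize(t[155:245,330:420],(396,396),interpolation=cv2.INTER_CUBIC)   #4.4x
b=cv2.resize(t[165:240,190:265],(396,396),interpolation=cv2.INTER_CUBIC)  #5.28
c=np.hstack([a,b]); cv2.imwrite("pics/zt.png",c[:,:,::-1])
a=cv2.resize(s[170:280,175:265],(486,594),interpolation=cv2.INTER_CUBIC) #5.4
b=cv2.resize(s[220:280,310:370],(300,300),interpolation=cv2.INTER_CUBIC) #5
c=np.zeros((594,786,3),np.uint8); c[:,:486]=a; c[:300,486:]=b; cv2.imwrite("pics/zs.png",c[:,:,::-1])
E
```

```text
(no output)
```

View pics/zt.png

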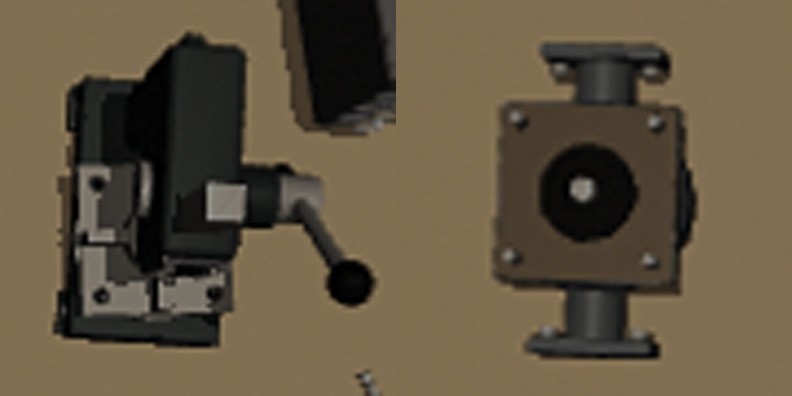

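View pics/zs.png

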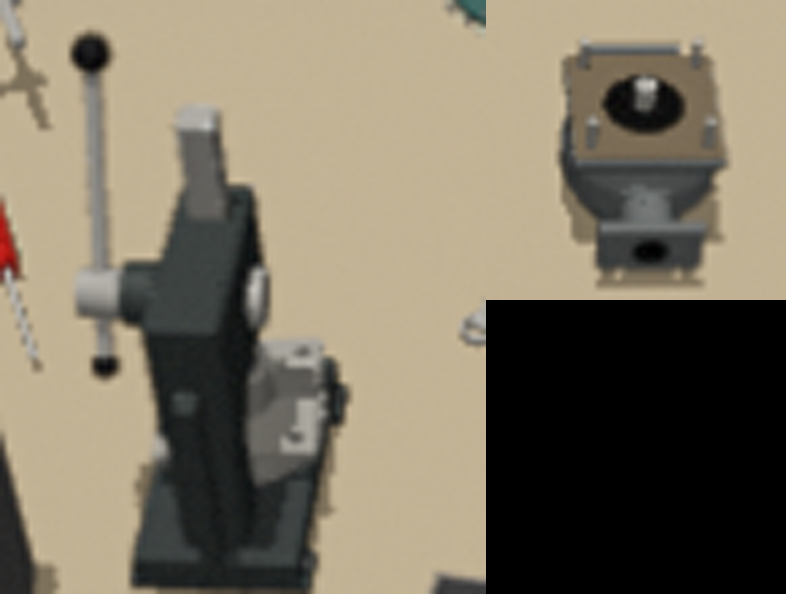

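Top view: ram top at crop (226,202), ball (350,282), cover holes (97,183), (101,295), (215,293), and four stud tips. Scene view: ball at crop (90,52), with the front of the press away from that camera.

```bash
python3 - <<'E'
from h import *
import pickle
ims=pickle.load(open("ims0.pkl","rb")); T=ims["top"];S=ims["scene"]
c=lambda p,s,o:(np.array(p)+.5)/s+np.array(o)-.5
tt=lambda p:c(p,4.4,(330,155)); tp=lambda p:c(np.array(p)-[396,0],5.28,(190,165)); ss=lambda p:c(p,5.4,(175,170)); sp=lambda p:c(np.array(p)-[486,0],5,(310,220))
print("ram top",onz(T,*tt((226,202)),.312), "scene",onz(S,*ss((197,117)),.312))
print("ball",tri([ray(T,*tt((350,282))),ray(S,*ss((90,52)))]))
h=[onz(T,*tt(p),.068) for p in [(97,183),(101,295),(215,293)]]
print("holes",np.round(h,4),"centre",(h[0]+h[2])/2)
print(np.degrees(np.arctan2(*(h[0]-h[1])[[1,0]])),np.degrees(np.arctan2(*(h[1]-h[2])[[1,0]]))-90,np.linalg.norm(h[0]-h[1]),np.linalg.norm(h[1]-h[2]))
hs=[onz(S,*ss(p),.068) for p in [(302,351),(294,437)]];print("scene holes",np.round(hs,4))
st=np.array([onz(T,*tp(p),.116) for p in [(518,118),(657,122),(651,260),(512,256)]]);print("studs",np.round(st,4),st.mean(0))
for i,off in ((0,90),(1,180),(2,270),(3,0)):
    d=st[(i+1)%4]-st[i]; print(np.degrees(np.arctan2(d[1],d[0]))+off, np.linalg.norm(d))
s2=np.array([onz(S,*sp(p),.116) for p in [(584,45),(698,43),(711,123),(593,120)]]);print("studs scene",np.round(s2,4),s2.mean(0))
# bystanders
for n,p,z in [("can",(303,216),.173),("tin",(285,247),.075),("tee",(293,184),.08),("tray",(313,153),.035),("drv",(425,270),.0)]: print(n,onz(T,*p,z))
o=robot.get_obs();print(R.from_rotvec(o["orientation"]).as_matrix().round(3))
E
```

```text
ram top [ 0.60572772 -0.23300481  0.312     ] scene [ 0.60800267 -0.23316971  0.312     ]
ball [ 0.55523476 -0.30487279  0.32553939]
holes [[ 0.6482 -0.1899  0.068 ]
 [ 0.5645 -0.1913  0.068 ]
 [ 0.5655 -0.2759  0.068 ]] centre [ 0.60686364 -0.23294077  0.068     ]
0.9321483674510604 0.6796031823921282 0.08372690080420096 0.0846271903048085
scene holes [[ 0.5643 -0.1932  0.068 ]
 [ 0.6486 -0.1928  0.068 ]]
studs [[0.6748 0.259  0.116 ]
 [0.6718 0.1747 0.116 ]
 [0.5882 0.1778 0.116 ]
 [0.5911 0.2617 0.116 ]] [0.63146361 0.2183106  0.116     ]
-2.0661193043814166 0.08436000267358366
357.8538801829796 0.083605975158178
358.0393786450188 0.08387103091663904
-1.8113984090617832 0.08376115191930268
studs scene [[0.5953 0.1768 0.116 ]
 [0.5962 0.2613 0.116 ]
 [0.6795 0.2584 0.116 ]
 [0.6733 0.1749 0.116 ]] [0.63609458 0.21785373 0.116     ]
can [ 0.57580087 -0.02647642  0.173     ]
tin [0.48311354 0.02958222 0.075     ]
tee [0.68804735 0.00244489 0.08      ]
tray [ 0.80101317 -0.06652988  0.035     ]
drv [ 0.40297998 -0.44445044  0.        ]
[[-0.917  0.398 -0.001]
 [ 0.398  0.917 -0.002]
 [ 0.    -0.002 -1.   ]]
```

Emit:
move_arm:
  rot:
    - [0, 0, 0]
    - [0, 0, 0]
    - [0, 0, 0]
    - [0, 0, -19.5]
    - [0, 0, -19.5]
    - [0, 0, -19.5]
    - [0, 0, -19.5]
    - [0, 0, -19.5]
    - [0, 0, -19.5]
    - [0, 0, -19.5]
    - [0, 0, -19.5]
    - [0, 0, -19.5]
    - [0, 0, -19.5]
    - [0, 0, -19.5]
    - [0, 0, -19.5]
    - [0, 0, -19.5]
    - [0, 0, -19.5]
    - [0, 0, -19.5]
    - [0, 0, -19.5]
    - [0, 0, -19.5]
  dp:
    - [0, 0, -60]
    - [0, 0, -120]
    - [0, 0, -163]
    - [-630, -733, -163]
    - [-630, -733, -163]
    - [-630, -733, -163]
    - [-630, -733, -163]
    - [-630, -733, -163]
    - [-630, -733, -163]
    - [-630, -733, -163]
    - [-630, -733, -163]
    - [-630, -733, -163]
    - [-630, -733, -163]
    - [-630, -733, -163]
    - [-630, -733, -163]
    - [-630, -733, -163]
    - [-630, -733, -163]
    - [-630, -733, -163]
    - [-630, -733, -163]
    - [-630, -733, -163]
  grip: [0.7, 0.7, 0.7, 0.7, 0.7, 0.7, 0.7, 0.7, 0.7, 0.7, 0.7, 0.7, 0.7, 0.7, 0.7, 0.7, 0.7, 0.7, 0.7, 0.7]

```text
t: 2.6
eef_pos: [0.5545, -0.306, 0.3998]
orientation: [-0.113, -3.137, -0.002]
ft_force: [0.3, 0.7, -0.9]
gripper_width: 0.0617
finger_force: 0.0
```

```bash
python3 - <<'E'
from h import *
im=robot.get_image("wrist"); save(im,"w1"); o=robot.get_obs()
print(o["joint_positions"].round(3),o["eef_pos"].round(4)); print(np.array(im["pose"]).round(3).tolist())
print("ball exp",proj(im,(.5555,-.3049,.3255)),"r",K(im)*.014/(np.array(im["pose"])[2,3]-.3255), "grasp axis",proj(im,o["eef_pos"]-[0,0,.074]))
E
```

```text
[-0.542  0.131  1.47   0.     1.543 -2.042] [ 0.5544 -0.3046  0.4004]
[[0.073, 0.949, 0.306, 0.475], [0.997, -0.07, -0.021, -0.3], [0.001, 0.306, -0.952, 0.547], [0.0, 0.0, 0.0, 1.0]]
ball exp [284.3803651  223.76957641] r 23.331196102165045 grasp axis [284.78313522 222.61942518]
```

View pics/w1.png

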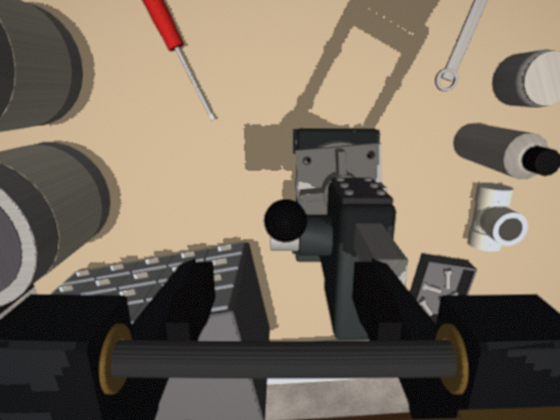

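The ball is at (285,220), centred between the fingers as predicted. The front cover holes are at (306,159) and (372,154). Next I descend and grip.

Emit:
move_arm:
  rot:
    - [0, 0, 0]
    - [0, 0, 0]
    - [0, 0, 0]
    - [0, 0, 0]
    - [0, 0, 0]
    - [0, 0, 0]
    - [0, 0, 0]
    - [0, 0, 0]
    - [0, 0, 0]
    - [0, 0, 0]
  dp:
    - [0, 0, 30]
    - [0, 0, 60]
    - [0, 0, 85]
    - [0, 0, 93]
    - [0, 0, 93]
    - [0, 0, 93]
    - [0, 0, 93]
    - [0, 0, 93]
    - [0, 0, 93]
    - [0, 0, 93]
  grip: [0.7, 0.7, 0.7, 0.7, 0.7, 0.2, 0.2, 0.2, 0.2, 0.2]
  newtons: 40

```text
t: 3.9
eef_pos: [0.5549, -0.3048, 0.3092]
orientation: [0.109, 3.139, -0.002]
ft_force: [-0.1, -1.5, 1.0]
gripper_width: 0.0257
finger_force: 40.0
```

```bash
python3 - <<'E'
from h import *
o=robot.get_obs(); print(o)
# arc: tool axes: x=-press x, z down
import math
for th in np.linspace(0,1.12,15):
    a=math.radians(65)-th; a0=math.radians(65)
    print(round(th,2),"dx",round(160*(math.cos(a)-math.cos(a0)),1),"dz",round(160*(math.sin(a0)-math.sin(a)),1))
E
```

```text
{'t': 3.9, 'joint_positions': array([-5.41337215e-01,  1.49991375e-01,  1.61133982e+00, -6.75834091e-04,
        1.37904611e+00, -2.04231532e+00]), 'joint_velocities': array([ 0.0018886 , -0.00044782,  0.00026187,  0.00093385,  0.00054562,
       -0.00016243]), 'tau': array([ 1.05193097e+00, -4.41765726e+01, -3.55158663e+01,  5.06134406e-01,
        3.65413511e-01,  6.47500929e-03]), 'eef_pos': array([ 0.55487381, -0.30482647,  0.30917383]), 'orientation': array([ 1.09420536e-01,  3.13894460e+00, -1.83701204e-03]), 'ft_force': array([-0.07867678, -1.53037742,  0.95195283]), 'wrist_torque': array([-0.32049743,  0.02118818,  0.01298464]), 'finger_force': 40.012425631284714, 'gripper_width': 0.025718917966997146}
0.0 dx 0.0 dz 0.0
0.08 dx 11.4 dz 5.9
0.16 dx 22.2 dz 12.6
0.24 dx 32.5 dz 20.2
0.32 dx 42.2 dz 28.6
0.4 dx 51.1 dz 37.8
0.48 dx 59.3 dz 47.6
0.56 dx 66.7 dz 58.1
0.64 dx 73.2 dz 69.1
0.72 dx 78.8 dz 80.6
0.8 dx 83.5 dz 92.5
0.88 dx 87.2 dz 104.7
0.96 dx 90.0 dz 117.2
1.04 dx 91.7 dz 129.9
1.12 dx 92.4 dz 142.7
```

Emit:
move_arm:
  rot:
    - [0, 0, 0]
    - [0, 0, 0]
    - [0, 0, 0]
    - [0, 0, 0]
    - [0, 0, 0]
    - [0, 0, 0]
    - [0, 0, 0]
  dp:
    - [11.4, 0, 5.9]
    - [22.2, 0, 12.6]
    - [32.5, 0, 20.2]
    - [42.2, 0, 28.6]
    - [51.1, 0, 37.8]
    - [59.3, 0, 47.6]
    - [59.3, 0, 47.6]
  grip: [0.2, 0.2, 0.2, 0.2, 0.2, 0.2, 0.2]
  newtons: 50

```text
t: 4.78
eef_pos: [0.4942, -0.3003, 0.2599]
orientation: [-0.11, -3.138, 0.0]
ft_force: [2.9, -3.4, 2.8]
gripper_width: 0.0251
finger_force: 50.0
```

Emit:
move_arm:
  rot:
    - [0, 0, 0]
    - [0, 0, 0]
    - [0, 0, 0]
    - [0, 0, 0]
    - [0, 0, 0]
    - [0, 0, 0]
    - [0, 0, 0]
    - [0, 0, 0]
    - [0, 0, 0]
    - [0, 0, 0]
  dp:
    - [7.4, 0, 10.5]
    - [13.9, 0, 21.5]
    - [19.5, 0, 33]
    - [24.2, 0, 44.9]
    - [27.9, 0, 57.1]
    - [30.7, 0, 69.6]
    - [32, 0, 80]
    - [33, 0, 87]
    - [33, 0, 90]
    - [33, 0, 90]
  grip: [0.2, 0.2, 0.2, 0.2, 0.2, 0.2, 0.2, 0.2, 0.2, 0.2]
  newtons: 60

```text
t: 6.02
eef_pos: [0.4617, -0.2979, 0.1719]
orientation: [-0.109, -3.139, 0.0]
ft_force: [-1.1, -1.8, 10.5]
gripper_width: 0.0247
finger_force: 58.1
```

Emit:
move_arm:
  rot:
    - [0, 0, 0]
    - [0, 0, 0]
    - [0, 0, 0]
  dp:
    - [0, 0, 4]
    - [0, 0, 8]
    - [0, 0, 8]
  grip: [0.2, 0.2, 0.2]

```text
t: 6.4
eef_pos: [0.4615, -0.2979, 0.1652]
orientation: [-0.109, -3.138, 0.001]
ft_force: [-4.2, 1.2, 17.3]
gripper_width: 0.0245
finger_force: 57.5
```

```bash
python3 - <<'E'
from h import *
im=robot.get_image("scene"); save(im,"s2"); 
im2=robot.get_image("wrist")
s=im["color"]; a=cv2.resize(s[170:280,165:255],(486,594),interpolation=cv2.INTER_CUBIC)
b=cv2.resize(im2["color"],(300,225))
c=np.zeros((594,786,3),np.uint8); c[:,:486]=a; c[:225,486:]=b; cv2.imwrite("pics/m2.png",c[:,:,::-1])
E
```

```text
(no output)
```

View pics/m2.png

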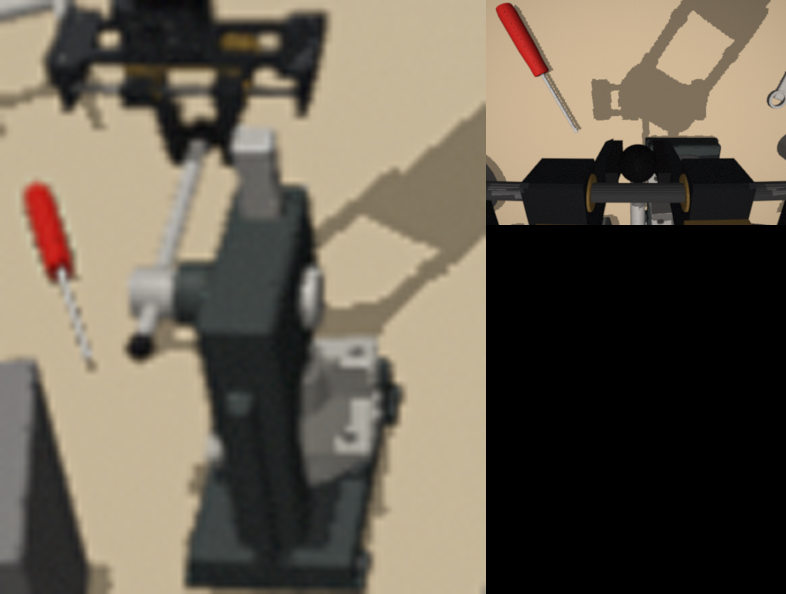

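```bash
python3 - <<'E'
from h import *
im=robot.get_image("scene");w=robot.get_image("wrist")
c=w["color"].astype(int); m=((c.max(2)<40)).astype(np.uint8); 
p=(151*560/300,163*420/225)
print(p,c[int(p[1]),int(p[0])])
s=(np.array([200,130])+.5)/5.4+[165,170]-.5
print(tri([ray(im,*s),ray(w,*p)]))
# pure small end & hub direction
for th in (.9,1.0,1.05,1.1):
    a=np.radians(65)-th; xp=np.array([.9976,-.0698,0]); piv=np.array([.6235,-.3092,.18])
    b=piv-.16*np.cos(a)*xp+[0,0,.16*np.sin(a)]
    e=np.array([.6065,-.233,.312-.016*th])
    print(th,b.round(4),proj(im,b),proj(w,b),proj(im,e))
print("measured",s)
E
```

```text
(281.8666666666667, 304.26666666666665) [15 17 17]
[ 0.46039515 -0.29915003  0.1878957 ]
0.9 [ 0.4683 -0.2983  0.2172] [200.86852948 188.82884416] [282.06770823 376.21925329] [211.68265167 194.35021948]
1.0 [ 0.4653 -0.2981  0.2014] [201.57975192 191.65006947] [282.20882014 337.62041266] [211.7390253  194.72161217]
1.05 [ 0.4645 -0.2981  0.1935] [201.90479703 193.15944008] [282.27147284 322.32888927] [211.76718707 194.90710964]
1.1 [ 0.464  -0.298   0.1855] [202.20892707 194.72974915] [282.32924871 309.33854566] [211.79533215 195.09247468]
measured [201.62962963 193.66666667]
```

Emit:
move_arm:
  rot:
    - [0, 0, 0]
    - [0, 0, 0]
    - [0, 0, 0]
    - [0, 0, 0]
    - [0, 0, 0]
    - [0, 0, 0]
    - [0, 0, 0]
    - [0, 0, 0]
    - [0, 0, 0]
    - [0, 0, 0]
    - [0, 0, 0]
    - [0, 0, 0]
    - [0, 0, 0]
    - [0, 0, 0]
    - [0, 0, 0]
    - [0, 0, 0]
    - [0, 0, 0]
    - [0, 0, 0]
    - [0, 0, 0]
    - [0, 0, 0]
  dp:
    - [0, 0, -6]
    - [-0.3, 0, -12]
    - [-1, 0, -18]
    - [-2, 0, -24]
    - [-4, 0, -33]
    - [-6, 0, -42]
    - [-9, 0, -51]
    - [-13.5, 0, -61]
    - [-19, 0, -71]
    - [-25.5, 0, -82]
    - [-33, 0, -92]
    - [-41, 0, -102]
    - [-50, 0, -111]
    - [-60, 0, -119.5]
    - [-70, 0, -127]
    - [-76, 0, -130.5]
    - [-81, 0, -133.5]
    - [-87, 0, -137]
    - [-92, 0, -139.5]
    - [-92, 0, -139.5]
  grip: [0.2, 0.2, 0.2, 0.2, 0.2, 0.2, 0.2, 0.2, 0.2, 0.2, 0.2, 0.2, 0.2, 0.2, 0.2, 0.2, 0.2, 0.2, 0.2, 0.2]

```text
t: 9.1
eef_pos: [0.5532, -0.3046, 0.3009]
orientation: [-0.109, -3.135, -0.0]
ft_force: [-0.7, -5.9, -0.7]
gripper_width: 0.0237
finger_force: 59.8
```

```bash
python3 - <<'E'
from h import *
im=robot.get_image("scene");w=robot.get_image("wrist")
for th in (0,.06,.12,.2):
    a=np.radians(65)-th; xp=np.array([.9976,-.0698,0]); piv=np.array([.6235,-.3092,.18])
    b=piv-.16*np.cos(a)*xp+[0,0,.16*np.sin(a)]
    print(th,b.round(4),proj(im,b),proj(w,b))
s=im["color"]; a=cv2.resize(s[165:225,170:230],(420,420),interpolation=cv2.INTER_CUBIC)
b=cv2.resize(w["color"][150:320,180:390],(370,300))
c=np.zeros((420,790,3),np.uint8); c[:,:420]=a; c[:300,420:]=b; cv2.imwrite("pics/m3.png",c[:,:,::-1])
E
```

```text
0 [ 0.556  -0.3045  0.325 ] [191.66121236 179.53340413] [282.99412229 315.62005796]
0.06 [ 0.5475 -0.3039  0.3207] [192.37050343 179.07301238] [282.98731801 290.41491609]
0.12 [ 0.5392 -0.3033  0.3159] [193.07558482 178.78251562] [282.98196032 265.67480238]
0.2 [ 0.5286 -0.3026  0.3087] [194.00469376 178.65566222] [282.97710401 234.06771059]
```

View pics/m3.png

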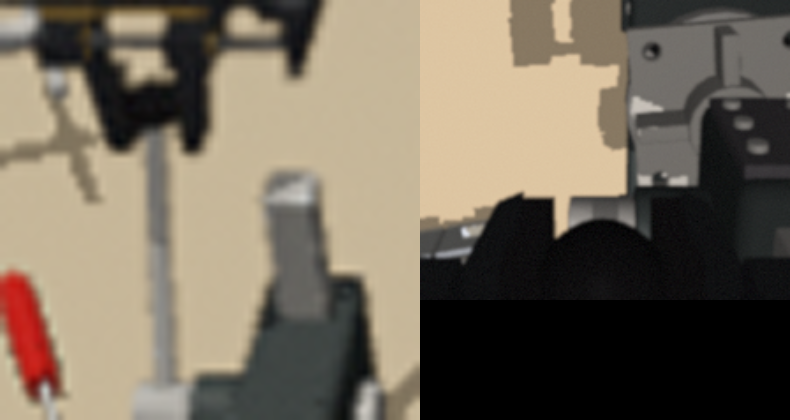

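Emit:
move_arm:
  rot:
    - [0, 0, 0]
    - [0, 0, 0]
    - [0, 0, 0]
    - [0, 0, 0]
    - [0, 0, 0]
    - [0, 0, 0]
    - [0, 0, 0]
    - [0, 0, 0]
    - [0, 0, 0]
    - [0, 0, 0]
    - [0, 0, 0]
    - [0, 0, 0]
  dp:
    - [-1.5, 0, -0.5]
    - [-3, 0, -1.5]
    - [-3, 0, -1.5]
    - [-3, 0, -1.5]
    - [-3, 0, -1.5]
    - [-3, 0, -1.5]
    - [-3, 0, -1.5]
    - [-3, 0, -20]
    - [-3, 0, -60]
    - [-3, 0, -100]
    - [80, 35, -100]
    - [80, 35, -100]
  grip: [0.2, 0.2, 0.3, 0.4, 0.5, 0.6, 0.7, 0.7, 0.7, 0.7, 0.7, 0.7]

```text
t: 10.7
eef_pos: [0.476, -0.2631, 0.4052]
orientation: [0.109, 3.137, -0.002]
ft_force: [0.1, -0.6, -0.5]
gripper_width: 0.062
finger_force: 0.0
```

```bash
python3 - <<'E'
from h import *
w=robot.get_image("wrist");o=robot.get_obs()
print(o["t"],o["eef_pos"].round(4),o["joint_positions"].round(3))
import math
C=np.array([.607,-.233,.068]); 
for s in [(-42,42),(-42,-42),(42,42)]:
    q=proj(w,C+[s[0]/1e3,s[1]/1e3,0]).round().astype(int); print(s,q)
    p=w["color"][q[1]-14:q[1]+15,q[0]-14:q[0]+15].mean(2)
    if p.size: 
        m=p<np.percentile(p,12); cc=cv2.connectedComponentsWithStats(m.astype(np.uint8))
        print([(x[4],(c+q-14).round(1),onz(w,*(c+q-14),.068).round(4)) for x,c in zip(cc[2][1:],cc[3][1:]) if x[4]>6])
q=proj(w,C).astype(int); cr=w["color"][max(q[1]-110,0):q[1]+60,q[0]-120:q[0]+120]
print(q); cv2.imwrite("pics/w4.png",cv2.resize(cr,None,fx=3,fy=3,interpolation=cv2.INTER_CUBIC)[:,:,::-1])
E
```

```text
10.75 [ 0.4739 -0.262   0.4057] [-0.551 -0.05   1.649 -0.     1.541 -2.052]
(-42, 42) [340 214]
[(np.int32(46), array([335. , 200.6]), array([ 0.5457, -0.1968,  0.068 ])), (np.int32(38), array([339. , 211.5]), array([ 0.5619, -0.1917,  0.068 ]))]
(-42, -42) [279 218]
[(np.int32(66), array([279.2, 205.2]), array([ 0.547 , -0.2736,  0.068 ])), (np.int32(35), array([278.1, 215.8]), array([ 0.5623, -0.2763,  0.068 ]))]
(42, 42) [341 268]
[(np.int32(7), array([327.9, 259. ]), array([ 0.6333, -0.2094,  0.068 ])), (np.int32(26), array([333.2, 262.3]), array([ 0.6391, -0.2018,  0.068 ])), (np.int32(15), array([354.9, 275.9]), array([ 0.6635, -0.1704,  0.068 ])), (np.int32(14), array([330.1, 271.8]), array([ 0.6542, -0.2068,  0.068 ])), (np.int32(13), array([339.6, 272.4]), array([ 0.6561, -0.1929,  0.068 ])), (np.int32(7), array([342., 282.]), array([ 0.6723, -0.1897,  0.068 ]))]
[310 243]
```

View pics/w4.png

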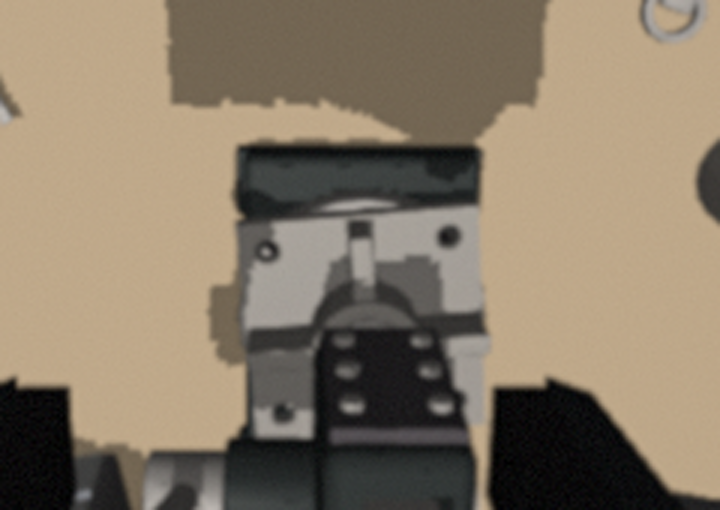

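The front holes lie at crop (267,250) and (448,236). The cover is about centred at (0.6055, -0.2335) with yaw near 0.5°, and the rib faces the robot. Next I compute a tilted approach to the rib.

```bash
cat >> h.py <<'E'
def rel(Rt,pt,R0=None,p0=None):
    o=robot.get_obs()
    if R0 is None: R0=R.from_rotvec(o["orientation"]);p0=o["eef_pos"]
    print("rot",np.degrees((R0.inv()*Rt).as_rotvec()).round(1),"dp",(R0.inv().apply(np.array(pt)-p0)*1e3).round(1))
def Rtool(yaw,b):
    Rz=R.from_euler("z",yaw,degrees=True); b=np.radians(b)
    z=np.array([np.sin(b),0,-np.cos(b)]);y=np.array([0,1,0]);x=np.cross(y,z)
    return Rz*R.from_matrix(np.array([x,y,z]).T)
E
python3 - <<'E'
from h import *
Rt=Rtool(.5,50); Rz=R.from_euler("z",.5,degrees=True)
t=np.array([.6055,-.2335,0])+Rz.apply([-.0344,0,.0773]); print(t)
z=Rt.as_matrix()[:,2]
rel(Rt,t-.1*z)
rel(Rt,t)
E
```

```text
[ 0.57110131 -0.23380019  0.0773    ]
rot [ -2.  -49.9  -4.2] dp [-18.3  29.1 264.1]
rot [ -2.  -49.9  -4.2] dp [-94.6  35.1 328.4]
```

Emit:
move_arm:
  rot:
    - [-0.5, -10, -1]
    - [-1, -20, -2]
    - [-1.5, -30, -3]
    - [-2, -40, -4]
    - [-2, -49.9, -4.2]
    - [-2, -49.9, -4.2]
    - [-2, -49.9, -4.2]
    - [-2, -49.9, -4.2]
  dp:
    - [0, 10, 40]
    - [-5, 20, 80]
    - [-10, 29, 120]
    - [-18, 29, 170]
    - [-18, 29, 220]
    - [-18.3, 29.1, 264]
    - [-18.3, 29.1, 264]
    - [-18.3, 29.1, 264]
  grip: [0.4, 0.4, 0.4, 0.4, 0.4, 0.4, 0.4, 0.4]

```text
t: 11.75
eef_pos: [0.5143, -0.1376, 0.2173]
orientation: [0.061, 2.345, -0.074]
ft_force: [0.1, 0.0, 0.7]
gripper_width: 0.0357
finger_force: 0.0
```

```bash
python3 - <<'E'
from h import *
w=robot.get_image("wrist");o=robot.get_obs();save(w,"w5")
print(o["t"],o["eef_pos"].round(4),o["joint_positions"].round(3))
Rt=Rtool(.5,50); Rz=R.from_euler("z",.5,degrees=True)
C=np.array([.6055,-.2335,0])
rel(Rt,C+Rz.apply([-.0344,0,.0773]))
for n,p in dict(hl=[-.042,.042,.068],hr=[-.042,-.042,.068],ribtopL=[-.055,.005,.098],ribtopR=[-.055,-.005,.098],cl=[-.056,.056,.068],cr=[-.056,-.056,.068]).items(): print(n,proj(w,C+Rz.apply(p)).round(1))
Rw=R.from_rotvec(o["orientation"]).as_matrix(); print("tcp",proj(w,o["eef_pos"]), "tcp+100",proj(w,o["eef_pos"]+.1*Rw[:,2]))
E
```

```text
11.8 [ 0.5141 -0.1375  0.2171] [-0.478 -0.416  2.472  0.706  0.417 -2.551]
rot [-4.6 -4.5 -1.4] dp [ 57.9 -87.3 145.2]
hl [222.7 102.2]
hr [117.9 106. ]
ribtopL [162.1 123.5]
ribtopR [148.5 124. ]
cl [237.4  88. ]
cr [91.9 94. ]
tcp [282.6375854  277.88079504] tcp+100 [282.9377215  208.80429463]
```

View pics/w5.png

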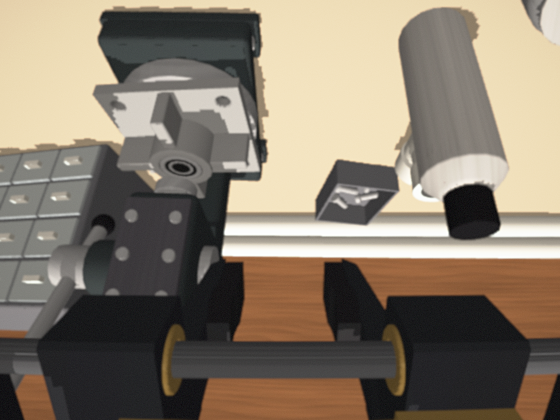

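The tool is off target. Joint 6 sits at its limit (-2.55) and the elbow is nearly folded. I'll go back up, flip the tool half a turn, and use a 40° tilt.

```bash
python3 - <<'E'
from h import *
o=robot.get_obs()
p1=np.array([.47,-.22,.42])
rel(Rtool(-89.5,0),p1)
rel(R.from_rotvec(o["orientation"]),o["eef_pos"]+[0,0,.15])
# flipped tilted tool
F=Rtool(.5,40)*R.from_euler("z",180,degrees=True)
Rz=R.from_euler("z",.5,degrees=True); t=np.array([.6055,-.2335,0])+Rz.apply([-.048+.0122,0,.0895-.0146]); z=F.as_matrix()[:,2]
print("pre",t-.07*z,"t",t)
rel(F,t-.07*z,Rtool(-89.5,0),p1)
E
```

```text
rot [32.5 38.1 81.5] dp [-115.9  -92.3 -167.2]
rot [0. 0. 0.] dp [-107.1   -5.2 -104.9]
pre [ 0.52470794 -0.23420506  0.12852311] t [ 0.56970136 -0.23381241  0.0749    ]
rot [-31.3  31.3  86. ] dp [-14.7  54.6 291.5]
```

Emit:
move_arm:
  rot:
    - [0, 0, 0]
    - [0, 0, 0]
    - [0, 0, 0]
    - [32.5, 38, 81.5]
    - [32.5, 38, 81.5]
    - [32.5, 38, 81.5]
    - [32.5, 38, 81.5]
    - [32.5, 38, 81.5]
    - [32.5, 38, 81.5]
    - [32.5, 38, 81.5]
    - [32.5, 38, 81.5]
    - [32.5, 38, 81.5]
    - [32.5, 38, 81.5]
    - [32.5, 38, 81.5]
    - [32.5, 38, 81.5]
  dp:
    - [-36, -2, -35]
    - [-72, -4, -70]
    - [-107, -5, -105]
    - [-116, -92, -167]
    - [-116, -92, -167]
    - [-116, -92, -167]
    - [-116, -92, -167]
    - [-116, -92, -167]
    - [-116, -92, -167]
    - [-116, -92, -167]
    - [-116, -92, -167]
    - [-116, -92, -167]
    - [-116, -92, -167]
    - [-116, -92, -167]
    - [-116, -92, -167]
  grip: [0.4, 0.4, 0.4, 0.4, 0.4, 0.4, 0.4, 0.4, 0.4, 0.4, 0.4, 0.4, 0.4, 0.4, 0.4]

```text
t: 13.68
eef_pos: [0.4694, -0.2197, 0.4188]
orientation: [2.211, 2.23, -0.001]
ft_force: [-0.6, -0.3, 0.4]
gripper_width: 0.0352
finger_force: 0.0
```

```bash
python3 - <<'E'
from h import *
o=robot.get_obs();print(o["t"],o["eef_pos"].round(4),o["joint_positions"].round(3));print(R.from_rotvec(o["orientation"]).as_matrix().round(3))
F=Rtool(.5,40)*R.from_euler("z",180,degrees=True)
Rz=R.from_euler("z",.5,degrees=True); t=np.array([.6055,-.2335,0])+Rz.apply([-.048+.0122,0,.0895-.0146]); z=F.as_matrix()[:,2]
rel(F,t-.07*z); rel(F,t-.07*z+[0,0,.15])
E
```

```text
13.675 [ 0.4694 -0.2197  0.4188] [-4.850e-01 -9.600e-02  1.668e+00 -1.000e-03  1.568e+00 -4.940e-01]
[[-0.009  1.     0.   ]
 [ 1.     0.009 -0.001]
 [-0.001  0.    -1.   ]]
rot [-31.2  31.3  86. ] dp [-14.6  55.1 290.3]
rot [-31.2  31.3  86. ] dp [-14.8  55.1 140.3]
```

Emit:
move_arm:
  rot:
    - [-31.2, 31.3, 86]
    - [-31.2, 31.3, 86]
    - [-31.2, 31.3, 86]
    - [-31.2, 31.3, 86]
    - [-31.2, 31.3, 86]
    - [-31.2, 31.3, 86]
    - [-31.2, 31.3, 86]
    - [-31.2, 31.3, 86]
    - [-31.2, 31.3, 86]
    - [-31.2, 31.3, 86]
    - [-31.2, 31.3, 86]
    - [-31.2, 31.3, 86]
    - [-31.2, 31.3, 86]
    - [-31.2, 31.3, 86]
    - [-31.2, 31.3, 86]
    - [-31.2, 31.3, 86]
  dp:
    - [0, 0, 0]
    - [0, 0, 0]
    - [0, 20, 0]
    - [-5, 55, 0]
    - [-15, 55, 0]
    - [-15, 55, 30]
    - [-15, 55, 60]
    - [-15, 55, 100]
    - [-15, 55, 140]
    - [-15, 55, 140]
    - [-15, 55, 180]
    - [-15, 55, 220]
    - [-15, 55, 260]
    - [-15, 55, 290]
    - [-15, 55, 290]
    - [-15, 55, 290]
  grip: [0.4, 0.4, 0.4, 0.4, 0.4, 0.4, 0.4, 0.4, 0.4, 0.4, 0.4, 0.4, 0.4, 0.4, 0.4, 0.4]

```text
t: 15.68
eef_pos: [0.5271, -0.2363, 0.132]
orientation: [-2.951, -0.016, -1.077]
ft_force: [-0.4, -0.6, -0.3]
gripper_width: 0.0353
finger_force: 0.0
```

```bash
python3 - <<'E'
from h import *
w=robot.get_image("wrist");o=robot.get_obs();save(w,"w6")
print(o["t"],o["eef_pos"].round(4),o["joint_positions"].round(3))
F=Rtool(.5,40)*R.from_euler("z",180,degrees=True)
Rz=R.from_euler("z",.5,degrees=True); C=np.array([.6055,-.2335,0]);t=C+Rz.apply([-.048+.0122,0,.0895-.0146])
rel(F,t)
for n,p in dict(hl=[-.042,.042,.068],hr=[-.042,-.042,.068],ribtopL=[-.055,.005,.098],ribtopR=[-.055,-.005,.098],cl=[-.056,.056,.068],cr=[-.056,-.056,.068],boss=[-.026,0,.1]).items(): print(n,proj(w,C+Rz.apply(p)).round(1))
E
```

```text
15.725 [ 0.5269 -0.2362  0.132 ] [-0.721 -0.08   2.36   1.014  0.528  0.022]
rot [ 0.1 -0.1  0.2] dp [-4.  -2.2 71.2]
hl [215.2 243.3]
hr [345.5 243.5]
ribtopL [271.1 250.2]
ribtopR [289.1 250.2]
cl [191.6 264.5]
cr [368.9 264.7]
boss [280.2 200.8]
```

View pics/w6.png

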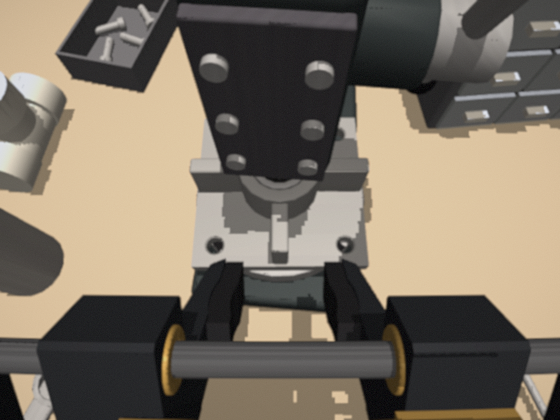

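The holes are at (215,245) and (344,244), within 2 px of prediction, and the rib is centred between the fingers. I'll advance and pinch.

Emit:
move_arm:
  rot:
    - [0, 0, 0]
    - [0, 0, 0]
    - [0, 0, 0]
    - [0, 0, 0]
    - [0, 0, 0]
    - [0, 0, 0]
    - [0, 0, 0]
    - [0, 0, 0]
    - [0, 0, 0]
    - [0, 0, 0]
    - [0, 0, 0]
  dp:
    - [-4.8, -2.2, 10]
    - [-4.8, -2.2, 30]
    - [-4.8, -2.2, 50]
    - [-4.8, -2.2, 60]
    - [-4.8, -2.2, 66]
    - [-4.8, -2.2, 70.5]
    - [-4.8, -2.2, 70.5]
    - [-4.8, -2.2, 70.5]
    - [-4.8, -2.2, 70.5]
    - [-4.8, -2.2, 70.5]
    - [-4.8, -2.2, 70.5]
  grip: [0.4, 0.4, 0.4, 0.4, 0.4, 0.4, 0.4, 0.05, 0.05, 0.05, 0.05]
  newtons: 60

```text
t: 17.1
eef_pos: [0.568, -0.2335, 0.074]
orientation: [-2.95, -0.012, -1.078]
ft_force: [-0.1, -0.4, 6.7]
gripper_width: 0.0097
finger_force: 63.0
```

```bash
python3 - <<'E'
from h import *
o=robot.get_obs();print(o)
Rt=R.from_rotvec(o["orientation"])
for d in ([0,0,.007],[-.02,0,.008],[-.05,0,.008],[-.105,0,.008],[-.105,0,.2]): rel(Rt,o["eef_pos"]+d)
E
```

```text
{'t': 17.1, 'joint_positions': array([-0.65148064,  0.09409719,  2.32953365,  1.27820189,  0.42332573,
       -0.21662752]), 'joint_velocities': array([ 0.00170456, -0.00253367,  0.00153258,  0.00189178,  0.00159159,
       -0.0008706 ]), 'tau': array([  0.42708054, -28.91915023, -23.9304167 ,   0.88062571,
         0.63574858,   0.04026506]), 'eef_pos': array([ 0.56800126, -0.23349719,  0.07400329]), 'orientation': array([-2.95040172, -0.0123278 , -1.0775821 ]), 'ft_force': array([-0.08618001, -0.35246923,  6.74278387]), 'wrist_torque': array([-0.12746102, -0.07327609, -0.02846854]), 'finger_force': 63.010290671372786, 'gripper_width': 0.009707848665050268}
rot [0. 0. 0.] dp [ 4.5  0.  -5.4]
rot [0. 0. 0.] dp [-10.1  -0.1 -19. ]
rot [0. 0. 0.] dp [-33.1  -0.4 -38.3]
rot [0. 0. 0.] dp [-75.1  -0.8 -73.8]
rot [0. 0. 0.] dp [  48.6   -0.4 -220.6]
```

Emit:
move_arm:
  rot:
    - [0, 0, 0]
    - [0, 0, 0]
    - [0, 0, 0]
    - [0, 0, 0]
  dp:
    - [2, 0, -2.5]
    - [4, 0, -5]
    - [5.8, 0, -6.9]
    - [5.8, 0, -6.9]
  grip: [0.05, 0.05, 0.05, 0.05]

```text
t: 17.6
eef_pos: [0.5657, -0.2316, 0.0795]
orientation: [-2.95, -0.012, -1.069]
ft_force: [-0.6, -0.1, -4.1]
gripper_width: 0.0093
finger_force: 62.9
```

```bash
python3 - <<'E'
from h import *
w=robot.get_image("wrist");s=robot.get_image("scene")
b=cv2.resize(w["color"][120:400,120:440],(400,350))
a=cv2.resize(s["color"][195:285,185:260],(380,456),interpolation=cv2.INTER_CUBIC)
c=np.zeros((456,780,3),np.uint8); c[:,:380]=a; c[:350,380:]=b; cv2.imwrite("pics/m7.png",c[:,:,::-1])
o=robot.get_obs();print(o["eef_pos"],o["ft_force"],o["wrist_torque"])
E
```

```text
[ 0.56571151 -0.23166269  0.07949743] [ 0.2240534   0.18654371 -4.7090873 ] [-0.0248531   1.08213768 -0.02718333]
```

View pics/m7.png

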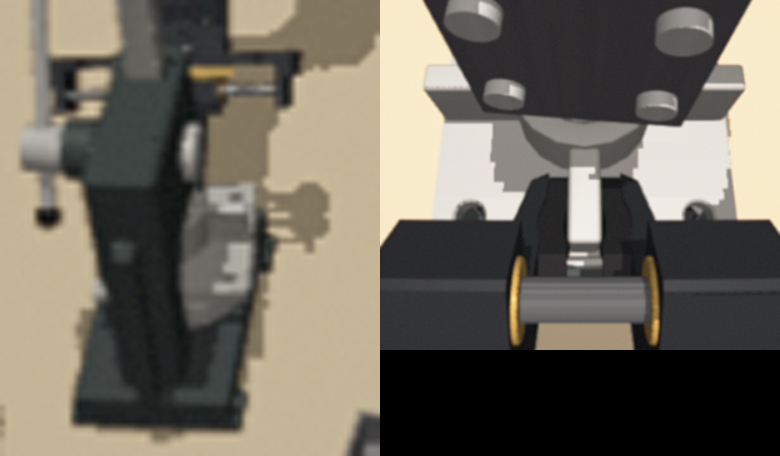

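The wrist reads the full cover weight of about 4.2 N, so it is lifted and pinched. Now I pull it out to the front and raise it.

Emit:
move_arm:
  rot:
    - [0, 0, 0]
    - [0, 0, 0]
    - [0, 0, 0]
    - [0, 0, 0]
    - [0, 0, 0]
    - [0, 0, 0]
    - [0, 0, 0]
    - [0, 0, 0]
    - [0, 0, 0]
    - [0, 0, 0]
  dp:
    - [2, 0, -2.3]
    - [-6, 0, -9]
    - [-16, 0, -18]
    - [-26, -0.3, -26]
    - [-36, -0.4, -34.5]
    - [-47, -0.5, -43.5]
    - [-58, -0.6, -53]
    - [-68, -0.7, -61.5]
    - [-78, -0.8, -70]
    - [-78, -0.8, -70]
  grip: [0.05, 0.05, 0.05, 0.05, 0.05, 0.05, 0.05, 0.05, 0.05, 0.05]

```text
t: 18.95
eef_pos: [0.4603, -0.232, 0.0835]
orientation: [-2.95, -0.01, -1.07]
ft_force: [-0.1, -1.0, -4.6]
gripper_width: 0.0096
finger_force: 62.9
```

```bash
python3 - <<'E'
from h import *
o=robot.get_obs();print(o["t"],o["eef_pos"].round(4),o["joint_positions"].round(3),o["ft_force"].round(1),o["gripper_width"])
Rt=R.from_rotvec(o["orientation"]);print(Rt.as_matrix().round(3))
p=o["eef_pos"]
rel(Rt,p+[0,0,.2]); 
# pump target for TCP, nominal grasp offset
for P in ([.46,-.2,.28],[.47,.1,.28],[.595,.218,.28]): rel(Rt,P)
E
```

```text
18.95 [ 0.4603 -0.232   0.0835] [-0.842 -0.093  2.489  1.16   0.553 -0.243] [-0.1 -1.  -4.6] 0.009646464502228252
[[ 0.768  0.007  0.641]
 [ 0.005 -1.     0.005]
 [ 0.641 -0.001 -0.768]]
rot [0. 0. 0.] dp [ 128.2   -0.2 -153.5]
rot [0. 0. 0.] dp [ 125.8  -32.2 -150.9]
rot [0. 0. 0.] dp [ 135.  -332.1 -142.9]
rot [0. 0. 0.] dp [ 231.5 -449.2  -62.2]
```

Emit:
move_arm:
  rot:
    - [0, 0, 0]
    - [0, 0, 0]
    - [0, 0, 0]
    - [0, 0, 0]
    - [0, 0, 0]
    - [0, 0, 0]
    - [0, 0, 0]
    - [0, 0, 0]
    - [0, 0, 0]
    - [0, 0, 0]
    - [0, 0, 0]
    - [0, 0, 0]
    - [0, 0, 0]
    - [0, 0, 0]
    - [0, 0, 0]
    - [0, 0, 0]
    - [0, 0, 0]
    - [0, 0, 0]
    - [0, 0, 0]
    - [0, 0, 0]
  dp:
    - [16, 0, -19]
    - [35, 0, -42]
    - [54, 0, -65]
    - [73, 0, -88]
    - [92, 0, -111]
    - [111, 0, -134]
    - [126, 0, -151]
    - [128, -30, -150]
    - [129, -65, -150]
    - [130, -100, -150]
    - [131, -140, -149]
    - [132, -180, -148]
    - [133, -220, -147]
    - [134, -260, -146]
    - [135, -300, -144]
    - [136, -340, -142]
    - [165, -380, -120]
    - [200, -415, -95]
    - [231, -449, -62]
    - [231, -449, -62]
  grip: [0.05, 0.05, 0.05, 0.05, 0.05, 0.05, 0.05, 0.05, 0.05, 0.05, 0.05, 0.05, 0.05, 0.05, 0.05, 0.05, 0.05, 0.05, 0.05, 0.05]

```text
t: 21.45
eef_pos: [0.5963, 0.2204, 0.2759]
orientation: [-2.955, -0.013, -1.06]
ft_force: [-1.7, -0.7, -4.9]
gripper_width: 0.0093
finger_force: 62.9
```

```bash
python3 - <<'E'
from h import *
o=robot.get_obs();print(o["t"],o["eef_pos"].round(4),o["joint_positions"].round(3),o["ft_force"].round(1),o["gripper_width"],o["finger_force"])
Rt=R.from_rotvec(o["orientation"]);p=o["eef_pos"];M=Rt.as_matrix();print(M.round(3))
T=robot.get_image("top");S=robot.get_image("scene");W=robot.get_image("wrist")
import pickle;pickle.dump((T,S,W,o),open("p1.pkl","wb"))
# nominal cover: centre +35.8+.., in frame yaw .5
C=p+np.array([.0375,0,-.016]); print("nominal C",C)
for im,n in((T,"top"),(S,"scene"),(W,"wrist")):
    for s in [(-42,42),(42,42),(42,-42),(-42,-42)]:
        q=proj(im,C+[s[0]/1e3,s[1]/1e3,.010]); 
        if not(15<q[0]<544 and 15<q[1]<404): print(n,s,q,"out");continue
        i=q.round().astype(int); k=12 if n!="wrist" else 22
        pt=cv2.GaussianBlur(im["color"],(3,3),0)[i[1]-k:i[1]+k+1,i[0]-k:i[0]+k+1].mean(2)
        # dark blobs
        th=np.median(pt)*.6; cc=cv2.connectedComponentsWithStats((pt<th).astype(np.uint8))
        print(n,s,q.round(1),round(float(np.median(pt))),[(int(x[4]),(c+i-k).round(1).tolist()) for x,c in zip(cc[2][1:],cc[3][1:]) if 3<x[4]<200])
E
```

```text
21.45 [0.5963 0.2204 0.2759] [ 0.465 -0.166  2.13  -0.516  0.605  2.37 ] [-1.7 -0.7 -4.9] 0.009295116528793787 62.88799476460554
[[ 0.772  0.009  0.636]
 [ 0.007 -1.     0.005]
 [ 0.636  0.001 -0.772]]
nominal C [0.6337979  0.22044463 0.25986695]
top (-42, 42) [201.1 208.2] 93 []
top (42, 42) [201.6 178.7] 112 [(17, [212.1, 189.7])]
top (42, -42) [231.1 178.4] 112 [(21, [238.8, 176.7]), (7, [231.0, 177.7]), (42, [239.3, 187.8])]
top (-42, -42) [230.9 208. ] 50 [(187, [230.5, 215.1]), (4, [230.5, 207.5])]
scene (-42, 42) [356.4 194.7] 165 [(31, [347.6, 186.5]), (16, [346.2, 196.2]), (42, [355.2, 201.2]), (11, [344.6, 204.7])]
scene (42, 42) [360.3 210.4] 167 [(43, [355.2, 201.3]), (10, [348.2, 213.1])]
scene (42, -42) [335.1 211. ] 121 []
scene (-42, -42) [332.3 195.2] 123 [(34, [339.9, 187.0])]
wrist (-42, 42) [188.4 287.7] 176 []
wrist (42, 42) [203.9 133. ] 179 [(172, [205.2, 135.0])]
wrist (42, -42) [357.4 133.9] 179 [(165, [360.7, 135.1])]
wrist (-42, -42) [369.6 289. ] 174 []
```

```bash
python3 - <<'E'
from h import *
import pickle
T,S,W,o=pickle.load(open("p1.pkl","rb"))
g=W["color"].mean(2)
np.set_printoptions(linewidth=220)
print("L cols170-210 step2 rows 268-310 step2");print(g[268:312:2,170:210:2].astype(int))
print("R cols 350-390");print(g[268:312:2,350:392:2].astype(int))
E
```

```text
L cols170-210 step2 rows 268-310 step2
[[185 184 184 184 183 183 186 184 184 185 184 184 184 184 184 185 184 184 184 185]
 [185 182 184 184 185 184 184 184 183 184 184 184 185 185 186 184 185 183 186 186]
 [185 184 183 185 184 184 183 183 184 185 184 183 186 184 185 184 185 185 186 185]
 [184 184 184 185 184 184 183 183 184 186 184 184 185 184 183 186 185 186 185 186]
 [184 183 184 184 183 184 184 184 184 185 186 185 187 185 185 185 186 186 185 186]
 [184 185 185 186 183 186 186 186 185 180 176 173 176 179 186 189 189 188 189 190]
 [184 185 187 184 187 187 187 178 157 151 148 141 143 132 150 178 190 191 190 191]
 [184 185 185 186 186 188 174 152 113  97  90  80  82  74  85 131 176 189 189 190]
 [185 185 183 187 185 173 129 119  83  63  64  77  99 111 107 115 147 180 190 190]
 [185 185 185 184 183 153 105  71  57  63 114 163 184 190 189 183 164 162 191 191]
 [185 187 186 185 171 142  89  57  62 125 180 194 195 194 195 196 188 141 183 192]
 [185 186 185 183 161 121  62  56 104 182 195 194 194 193 194 194 193 149 182 192]
 [188 186 187 184 152 111  53  64 157 196 195 194 194 195 195 194
[... 1995 characters left out ...]
77]
 [ 99  99  97  98  96  93  81  92  94  92  93  91  90  91  90  84  46  33  49  65  80]
 [ 30  29  32  28  27  32  31  30  29  31  30  28  29  32  30  31  31  32  32  32  30]
 [ 34  33  32  35  33  33  30  33  31  32  32  34  34  32  35  34  31  33  31  34  34]
 [ 34  34  33  33  36  33  31  32  34  34  36  32  33  31  33  32  32  32  34  32  33]
 [ 31  30  37  36  31  32  35  35  32  33  33  33  34  33  31  33  34  34  32  33  33]
 [ 33  32  33  36  33  33  33  32  34  32  33  32  31  33  33  33  35  33  32  31  33]
 [ 32  35  34  34  33  29  32  33  34  34  32  32  35  31  33  35  33  32  34  32  33]
 [ 33  34  33  32  28  32  32  32  32  32  32  33  31  33  30  32  33  35  31  33  31]]
```

```bash
cat > fit.py <<'E'
from h import *
from scipy.optimize import least_squares
HX=[(-42,42),(42,42),(42,-42),(-42,-42)]
def bbox(g,q,k,rmax=290):
    i=np.round(q).astype(int); r0=i[1]-k; p=g[r0:min(i[1]+k,rmax),i[0]-k:i[0]+k]
    med=np.percentile(p,70); m=(np.abs(p-med)>.12*med).astype(np.uint8)
    m=cv2.morphologyEx(m,cv2.MORPH_CLOSE,np.ones((3,3),np.uint8))
    cc=cv2.connectedComponentsWithStats(m); b=[s for s in cc[2][1:] if s[4]>60]
    b=max(b,key=lambda s:s[4]); return b[0]+i[0]-k-.5,b[0]+b[2]+i[0]-k-.5,b[1]+r0-.5,b[1]+b[3]+r0-.5
def fit(W,o,tcp2c=(.0375,0,-.016),rad=6.0,verbose=True):
    g=W["color"].mean(2).astype(float); C0=o["eef_pos"]+np.array(tcp2c)
    ob=[]
    for h in HX:
        q=proj(W,C0+[h[0]/1e3,h[1]/1e3,.01]); ob.append(bbox(g,q,20))
    if verbose: print(np.round(ob,1))
    a=np.linspace(0,2*np.pi,37)
    def circ(x,h):
        P=np.c_[h[0]+rad*np.cos(a),h[1]+rad*np.sin(a),0*a+10]/1e3
        P=R.from_rotvec(x[3:]).apply(P)+x[:3]
        q=np.array([proj(W,p) for p in P]); return q[:,0].min(),q[:,0].max(),q[:,1].min(),q[:,1].max()
    def res(x):
        r=[]
        for h,b in zip(HX,ob):
            c=circ(x,h); r+=[c[0]-b[0],c[1]-b[1],c[2]-b[2]]
            if h[0]>0: r.append(c[3]-b[3])
        return np.array(r)
    s=least_squares(res,np.r_[C0,0,0,0],x_scale=[.01]*3+[.05]*3,loss="soft_l1")
    if verbose: print("rms",np.sqrt(np.mean(res(s.x)**2)).round(2),"C-tcp mm",((s.x[:3]-o["eef_pos"])*1e3).round(1),"rpy deg",np.degrees(s.x[3:]).round(2))
    return s.x
E
python3 - <<'E'
from fit import *
import pickle
T,S,W,o=pickle.load(open("p1.pkl","rb"))
for r in (5.5,6,6.5): fit(W,o,rad=r)
E
```

```text
[[178.5 205.5 278.5 289.5]
 [193.5 217.5 126.5 145.5]
 [348.5 372.5 126.5 145.5]
 [361.5 389.5 278.5 289.5]]
rms 1.57 C-tcp mm [ 35.6  -1.9 -14.3] rpy deg [0.26 1.79 0.54]
[[178.5 205.5 278.5 289.5]
 [193.5 217.5 126.5 145.5]
 [348.5 372.5 126.5 145.5]
 [361.5 389.5 278.5 289.5]]
rms 0.71 C-tcp mm [ 35.5  -1.8 -14.7] rpy deg [0.27 0.95 0.57]
[[178.5 205.5 278.5 289.5]
 [193.5 217.5 126.5 145.5]
 [348.5 372.5 126.5 145.5]
 [361.5 389.5 278.5 289.5]]
rms 0.46 C-tcp mm [ 35.3  -1.8 -14.7] rpy deg [0.28 0.41 0.58]
```

```bash
python3 - <<'E'
from h import *
o=robot.get_obs();R0=R.from_rotvec(o["orientation"])
dR=R.from_euler("z",-2.5,degrees=True)*R.from_euler("y",-.7,degrees=True)
off=np.array([.0370,-.0005,-.0148])
for z in (.17,.146): 
    C=np.array([.6325,.2183,z]); rel(dR*R0,C-dR.apply(off))
E
```

```text
rot [-1.6  0.7  1.9] dp [-58.8  -2.8  72.9]
rot [-1.6  0.7  1.9] dp [-74.1  -2.8  91.4]
```

Emit:
move_arm:
  rot:
    - [-0.8, 0.3, 1]
    - [-1.6, 0.7, 1.9]
    - [-1.6, 0.7, 1.9]
    - [-1.6, 0.7, 1.9]
    - [-1.6, 0.7, 1.9]
    - [-1.6, 0.7, 1.9]
    - [-1.6, 0.7, 1.9]
    - [-1.6, 0.7, 1.9]
    - [-1.6, 0.7, 1.9]
  dp:
    - [0, -2.8, 0]
    - [-12, -2.8, 15]
    - [-25, -2.8, 31]
    - [-38, -2.8, 47]
    - [-50, -2.8, 62]
    - [-59, -2.8, 73]
    - [-68, -2.8, 84]
    - [-74, -2.8, 91.4]
    - [-74, -2.8, 91.4]
  grip: [0.05, 0.05, 0.05, 0.05, 0.05, 0.05, 0.05, 0.05, 0.05]

```text
t: 22.72
eef_pos: [0.602, 0.2067, 0.1751]
orientation: [-2.956, 0.02, -1.034]
ft_force: [0.3, 0.1, -4.1]
gripper_width: 0.0097
finger_force: 62.9
```

```bash
python3 - <<'E'
from fit import *
import pickle
T,S,W=[robot.get_image(n) for n in("top","scene","wrist")];o=robot.get_obs()
pickle.dump((T,S,W,o),open("p2.pkl","wb"))
print(o["t"],o["eef_pos"].round(4),o["joint_positions"].round(3),o["ft_force"].round(1))
x=fit(W,o,tcp2c=(.0355,-.0018,-.0146)); print("C wrist",x[:3].round(4))
C=x[:3]
Rz=R.from_rotvec(x[3:])
np.set_printoptions(linewidth=200)
for n,im in(("top",T),("scene",S)):
    g=im["color"].mean(2)
    for h in HX:
        q=proj(im,C+Rz.apply([h[0]/1e3,h[1]/1e3,.01])); i=q.round().astype(int)
        print(n,h,q.round(1),"origin",(i-5).tolist());print(g[i[1]-5:i[1]+6,i[0]-5:i[0]+6].astype(int))
E
```

```text
22.875 [0.6027 0.2074 0.1768] [ 0.428 -0.052  2.223 -0.668  0.422  2.551] [-0.  -0.  -3.6]
[[177.5 204.5 278.5 289.5]
 [193.5 217.5 127.5 145.5]
 [348.5 371.5 126.5 145.5]
 [360.5 388.5 278.5 289.5]]
rms 0.61 C-tcp mm [ 37.1   0.4 -17. ] rpy deg [ 0.51  2.1  -0.51]
C wrist [0.6398 0.2078 0.1598]
top (-42, 42) [212.  209.1] origin [207, 204]
[[112 112 112 112 112 113 112 113 112 112 113]
 [112 112 112 112 112 112 113 112 113 112 114]
 [112 113 112 113 114 116 115 115 113 113 115]
 [112 112 113 115 101  69  69 108 116 114 116]
 [112 113 114 109  56  30  28  67 109 116 118]
 [112 113 114 102  44  26  26  53 110 119 122]
 [111 114 117  96  49  25  24  69  90  95  73]
 [112 115  95  41  11  11  11  18  22  22  17]
 [114 117  96  34   7   9  11   9   8   7   7]
 [118 103  54  17   8  10  10  10  10  10  13]
 [ 57  43  20  14  16  17  18  17  18  16  14]]
top (42, 42) [212.7 181.9] origin [208, 177]
[[112 111 112 111 111 111 111 111 112 115 109]
 [111 110 109 110 111 111 111 111 111 111 113]
 [111 110 110 111 112 112 112 111 110 110 110]
 [112 109 110 113  79  54  72 105 112 111 110]
 [112 
[... 3014 characters left out ...]
9 163 167 166 165 166 167 151 149 149]
 [111  95 100 100 100  99 101 100  96  95  95]
 [113 103  86  84  86  86  87  87  85  79  68]]
scene (-42, -42) [327.2 217.9] origin [322, 213]
[[134 112 111 112 129 170 134 114 115 114 114]
 [173 132 114 112 113 121 113 112 114 115 115]
 [180 173 125 113 115 115 115 115 113 114 113]
 [176 174 138 131 142 143 143 142 121 118 117]
 [130 164 166 166 165 165 167 168 165 166 163]
 [123 160 168 157 132 132 155 167 168 168 167]
 [107 145 164 134  98  95 127 164 167 167 167]
 [114 141 163 155 140 138 162 168 168 166 168]
 [130 121 138 168 168 166 167 167 167 167 164]
 [173 139 134 143 132 125 120 119 116 116 110]
 [177 150 118  98  92  91  91  90  90  91  87]]
```

Joint 6 ran into its limit, so the pose is a little off. I'll fit the arm's kinematics and choose a cover yaw within reach; the tolerance is 5.7°.

```bash
cat > ik.py <<'E'
from h import *
from scipy.optimize import least_squares
D=[([-.542,.131,1.47,0,1.543,-2.042],[.5544,-.3046,.4004]),([-.721,-.08,2.36,1.014,.528,.022],[.5269,-.2362,.132]),([-.842,-.093,2.489,1.16,.553,-.243],[.4603,-.232,.0835]),([.465,-.166,2.13,-.516,.605,2.37],[.5963,.2204,.2759]),([.428,-.052,2.223,-.668,.422,2.551],[.6027,.2074,.1768])]
def fk(j,g,s=1):
    L1,L2,L3,h=g
    B=R.from_euler("z",j[0]); a=j[1]+j[2]
    Rt=B*R.from_euler("y",a)*R.from_euler("z",s*j[3])*R.from_euler("y",j[4])*R.from_euler("z",j[5]+np.pi/2)
    p=B.apply([L1*np.sin(j[1])+L2*np.sin(a),0,h+L1*np.cos(j[1])+L2*np.cos(a)])+L3*Rt.as_matrix()[:,2]
    return p,Rt
def calib():
    best=None
    for s in(1,-1):
        r=least_squares(lambda g:np.concatenate([fk(j,g,s)[0]-p for j,p in D]),[.5,.57,.35,.27])
        if best is None or r.cost<best[0]: best=(r.cost,r.x,s)
    return best[1],best[2],np.sqrt(2*best[0]/15)
LO=np.array([-2.63,-.94,.31,-1.31,0,-2.55]);HI=np.array([2.63,2.18,2.57,4.45,2.66,2.55])
def ik(p,Rt,g,s,j0):
    f=lambda j:np.r_[(fk(j,g,s)[0]-p)*10,(fk(j,g,s)[1].inv()*Rt).as_rotvec()]
    r=least_squares(f,np.clip(j0,LO+.01,HI-.01),bounds=(LO,HI)); return r.x,np.abs(r.fun).max()
E
python3 - <<'E'
from ik import *
g,s,e=calib();print(g.round(4),s,e)
o=robot.get_obs();R0=R.from_rotvec(o["orientation"]);print((fk(o["joint_positions"],g,s)[1].inv()*R0).as_rotvec().round(3))
# cover currently yaw -.5, pitch 1.7ish -> desired
off=np.array([.0370,0,-.0165])
for yaw in (-2,-1,0,1,2,3):
    dR=R.from_euler("z",yaw+.5,degrees=True)*R.from_euler("y",-1.5,degrees=True)
    j,err=ik(np.array([.6325,.2183,.127])-dR.apply(off),dR*R0,g,s,o["joint_positions"]); print(yaw,j.round(3),round(err,4))
E
```

```text
[0.545  0.5622 0.3527 0.2261] 1 0.014150877640845341
[ 0. -0. -0.]
-2 [ 0.475 -0.015  2.24  -0.616  0.392  2.55 ] 0.0776
-1 [ 0.473 -0.018  2.247 -0.629  0.381  2.55 ] 0.0697
0 [ 0.471 -0.021  2.253 -0.642  0.37   2.55 ] 0.0619
1 [ 0.468 -0.024  2.259 -0.655  0.358  2.55 ] 0.054
2 [ 0.466 -0.026  2.266 -0.668  0.346  2.55 ] 0.0463
3 [ 0.463 -0.029  2.272 -0.682  0.334  2.55 ] 0.0385
```

```bash
python3 - <<'E'
from ik import *
g,s,e=calib()
# richer model check for lateral/radial offsets
o=robot.get_obs();R0=R.from_rotvec(o["orientation"]);j=o["joint_positions"]
off=np.array([.0370,0,-.0165]); R1=R.from_euler("y",-1.5,degrees=True)
# path: up from here, then rotate in place over pump at C z .30, then down
for C,yaw in [((.63,.21,.2),0),((.63,.21,.3),0),((.63,.21,.3),15),((.63,.21,.3),30),((.63,.215,.3),45),((.6325,.2183,.3),60),((.6325,.2183,.3),75),((.6325,.2183,.3),88.1),((.6325,.2183,.2),88.1),((.6325,.2183,.127),88.1)]:
    dR=R.from_euler("z",yaw+.5,degrees=True)*R1
    p=np.array(C)-dR.apply(off); j,err=ik(p,dR*R0,g,s,j); print(C,yaw,"tcp",p.round(3),j.round(3),round(err,4))
E
```

```text
(0.63, 0.21, 0.2) 0 tcp [0.593 0.21  0.216] [ 0.502 -0.125  2.216 -0.639  0.503  2.55 ] 0.0112
(0.63, 0.21, 0.3) 0 tcp [0.593 0.21  0.316] [ 0.513 -0.214  2.099 -0.507  0.682  2.392] 0.0
(0.63, 0.21, 0.3) 15 tcp [0.594 0.2   0.316] [ 0.35  -0.254  2.129 -0.084  0.568  1.718] 0.0
(0.63, 0.21, 0.3) 30 tcp [0.598 0.191 0.316] [ 0.181 -0.233  2.114  0.397  0.63   0.986] 0.0
(0.63, 0.215, 0.3) 45 tcp [0.604 0.188 0.316] [ 0.055 -0.159  2.054  0.654  0.807  0.489] 0.0
(0.6325, 0.2183, 0.3) 60 tcp [0.614 0.186 0.316] [-0.027 -0.049  1.956  0.743  1.009  0.164] 0.0
(0.6325, 0.2183, 0.3) 75 tcp [0.623 0.182 0.316] [-0.068  0.071  1.835  0.748  1.205 -0.069] 0.0
(0.6325, 0.2183, 0.3) 88.1 tcp [0.632 0.181 0.316] [-0.074  0.178  1.714  0.718  1.364 -0.232] 0.0
(0.6325, 0.2183, 0.2) 88.1 tcp [0.632 0.181 0.216] [-0.074  0.253  1.817  0.752  1.233 -0.355] 0.0
(0.6325, 0.2183, 0.127) 88.1 tcp [0.632 0.181 0.143] [-0.074  0.327  1.872  0.788  1.14  -0.452] 0.0
```

```bash
python3 - <<'E'
from h import *
o=robot.get_obs();R0=R.from_rotvec(o["orientation"]);off=np.array([.0370,0,-.0165])
dR=R.from_euler("z",.5,degrees=True)*R.from_euler("y",-1.5,degrees=True); R1=dR*R0
p1=np.array([.63,.212,.30])-dR.apply(off)
rel(R1,p1)
for a in (22,44,66,88):
    d=R.from_euler("z",a,degrees=True)
    rel(d*R1,np.array([.6325,.2183,.30])-d.apply(dR.apply(off)),R1,p1)
E
```

```text
rot [ 0.3  1.5 -0.4] dp [  78.8   -6.2 -114.6]
rot [ 14.2  -0.3 -16.8] dp [4.2 7.7 3.4]
rot [ 28.4  -0.7 -33.6] dp [10.3 19.6  8.3]
rot [ 42.6  -1.  -50.4] dp [19.3 27.7 15.8]
rot [ 56.8  -1.3 -67.2] dp [30.  30.8 24.8]
```

Emit:
move_arm:
  rot:
    - [0, 0, 0]
    - [0, 0, 0]
    - [0, 0, 0]
    - [0, 0, 0]
    - [0.3, 1.5, -0.4]
    - [0.3, 1.5, -0.4]
    - [0.3, 1.5, -0.4]
    - [0.3, 1.5, -0.4]
  dp:
    - [13, 0, -19]
    - [26, 0, -38]
    - [40, -1, -57]
    - [54, -3, -77]
    - [68, -5, -97]
    - [79, -6, -115]
    - [79, -6, -115]
    - [79, -6, -115]
  grip: [0.05, 0.05, 0.05, 0.05, 0.05, 0.05, 0.05, 0.05]

```text
t: 23.88
eef_pos: [0.5917, 0.211, 0.3144]
orientation: [-2.94, 0.007, -1.072]
ft_force: [-0.3, -1.3, -5.0]
gripper_width: 0.0096
finger_force: 62.9
```

Emit:
move_arm:
  rot:
    - [3.5, -0.1, -4.2]
    - [7.1, -0.2, -8.4]
    - [10.7, -0.2, -12.6]
    - [14.2, -0.3, -16.8]
    - [17.7, -0.4, -21]
    - [21.3, -0.5, -25.2]
    - [24.9, -0.6, -29.4]
    - [28.4, -0.7, -33.6]
    - [31.9, -0.8, -37.8]
    - [35.5, -0.9, -42]
    - [39, -0.9, -46.2]
    - [42.6, -1, -50.4]
    - [46.1, -1.1, -54.6]
    - [49.7, -1.2, -58.8]
    - [53.2, -1.2, -63]
    - [56.8, -1.3, -67.2]
    - [56.8, -1.3, -67.2]
    - [56.8, -1.3, -67.2]
    - [56.8, -1.3, -67.2]
    - [56.8, -1.3, -67.2]
  dp:
    - [1, 2, 1]
    - [2, 4, 2]
    - [3, 6, 3]
    - [4.2, 7.7, 3.4]
    - [6, 11, 5]
    - [7, 14, 6]
    - [9, 17, 7]
    - [10.3, 19.6, 8.3]
    - [12, 22, 10]
    - [14, 24, 12]
    - [17, 26, 14]
    - [19.3, 27.7, 15.8]
    - [22, 29, 18]
    - [25, 30, 20]
    - [27, 30.5, 22]
    - [30, 30.8, 24.8]
    - [30, 30.8, 24.8]
    - [30, 30.8, 24.8]
    - [30, 30.8, 24.8]
    - [30, 30.8, 24.8]
  grip: [0.05, 0.05, 0.05, 0.05, 0.05, 0.05, 0.05, 0.05, 0.05, 0.05, 0.05, 0.05, 0.05, 0.05, 0.05, 0.05, 0.05, 0.05, 0.05, 0.05]

```text
t: 26.38
eef_pos: [0.6307, 0.1804, 0.3153]
orientation: [-1.851, -1.777, -0.66]
ft_force: [-0.1, 0.2, -3.9]
gripper_width: 0.0095
finger_force: 62.9
```

```bash
cat > fit2.py <<'E'
from h import *
from scipy.optimize import least_squares
import fit as F
# cover pose fit after quarter turn: cover frame labelled in tool-forward axes, base yaw y0
def fit90(W,o,y0=88.0,off=(.037,0,-.0165),rad=6.0):
    g=W["color"].mean(2).astype(float); B=R.from_euler("z",y0,degrees=True); C0=o["eef_pos"]+B.apply(off)
    ob=[F.bbox(g,proj(W,C0+B.apply([h[0]/1e3,h[1]/1e3,.01])),20) for h in F.HX]
    a=np.linspace(0,2*np.pi,37)
    def res(x):
        r=[]
        for h,b in zip(F.HX,ob):
            P=(R.from_rotvec(x[3:])*B).apply(np.c_[h[0]+rad*np.cos(a),h[1]+rad*np.sin(a),0*a+10]/1e3)+x[:3]
            q=np.array([proj(W,p) for p in P]); c=q[:,0].min(),q[:,0].max(),q[:,1].min(),q[:,1].max()
            r+=[c[0]-b[0],c[1]-b[1],c[2]-b[2]]
            if h[0]>0: r.append(c[3]-b[3])
        return np.array(r)
    s=least_squares(res,np.r_[C0,0,0,0],x_scale=[.01]*3+[.05]*3,loss="soft_l1"); x=s.x
    print("rms",np.sqrt(np.mean(res(x)**2)).round(2),"C",x[:3].round(4),"C-tcp",((x[:3]-o["eef_pos"])*1e3).round(1),"rot",np.degrees(x[3:]).round(2))
    return x,R.from_rotvec(x[3:])*B
E
python3 - <<'E'
from fit2 import *
o=robot.get_obs();print(o["t"],o["eef_pos"].round(4),o["joint_positions"].round(3),o["ft_force"].round(1),o["gripper_width"],R.from_rotvec(o["orientation"]).as_matrix().round(3).tolist())
W=robot.get_image("wrist"); 
for r in(6,6.5): fit90(W,o,rad=r)
E
```

```text
26.375 [0.6307 0.1804 0.3153] [-0.102  0.179  1.713  0.713  1.38  -0.249] [-0.1  0.2 -3.9] 0.009521409184259274 [[0.037, 0.999, 0.011], [0.764, -0.035, 0.644], [0.644, -0.016, -0.765]]
rms 0.5 C [0.6319 0.2185 0.2992] C-tcp [  1.2  38.1 -16.1] rot [-0.43  1.13  0.09]
rms 0.59 C [0.6319 0.2183 0.2991] C-tcp [  1.2  38.  -16.3] rot [0.08 1.04 0.08]
```

Emit:
move_arm:
  rot:
    - [0, 0, 0]
    - [0, 0, 0]
    - [0, 0, 0]
    - [0, 0, 0]
    - [0, 0, 0]
    - [0, 0, 0]
    - [0, 0, 0]
    - [0, 0, 0]
    - [0, 0, 0]
    - [0, 0, 0]
  dp:
    - [-13, 0.3, 15]
    - [-26, 0.6, 31]
    - [-39, 1, 46]
    - [-52, 1.3, 62]
    - [-65, 1.6, 77]
    - [-78, 2, 93]
    - [-88, 2.2, 105]
    - [-96, 2.4, 114]
    - [-96, 2.4, 114]
    - [-96, 2.4, 114]
  grip: [0.05, 0.05, 0.05, 0.05, 0.05, 0.05, 0.05, 0.05, 0.05, 0.05]

```text
t: 27.68
eef_pos: [0.6317, 0.1805, 0.167]
orientation: [-1.851, -1.777, -0.662]
ft_force: [-0.1, -0.6, -4.5]
gripper_width: 0.0095
finger_force: 62.9
```

```bash
python3 - <<'E'
from fit2 import *
o=robot.get_obs();print(o["t"],o["eef_pos"].round(4),o["joint_positions"].round(3),o["ft_force"].round(1),o["gripper_width"])
W=robot.get_image("wrist");T=robot.get_image("top");S=robot.get_image("scene")
x,Rc=fit90(W,o,rad=6.2)
np.set_printoptions(linewidth=200)
for n,im in(("top",T),("scene",S)):
    g=im["color"].mean(2)
    for h in F.HX:
        P=x[:3]+Rc.apply([h[0]/1e3,h[1]/1e3,.01])
        q=proj(im,P); i=q.round().astype(int); p=g[i[1]-5:i[1]+6,i[0]-5:i[0]+6]
        med=np.median(p); w=np.clip(med*.93-p,0,None); yy,xx=np.mgrid[-5:6,-5:6]; w[(abs(xx)>3)|(abs(yy)>3)]=0
        c=np.array([(w*xx).sum(),(w*yy).sum()])/max(w.sum(),1)+i
        print(n,h,q.round(1),"meas",c.round(1),"world diff mm",((onz(im,*c,P[2])-P)*1e3).round(1)[:2]); 
        if n=="top": print(p.astype(int))
E
```

```text
27.675 [0.6317 0.1805 0.167 ] [-0.102  0.31   1.842  0.766  1.187 -0.433] [-0.1 -0.6 -4.5] 0.009513165767480769
rms 0.27 C [0.6329 0.2186 0.1508] C-tcp [  1.2  38.1 -16.1] rot [-0.08  1.49  0.13]
top (-42, 42) [236.  212.1] meas [236.  211.2] world diff mm [ 2.7 -0.1]
[[122 122 122 122 122 124 125  91  48  64  40]
 [121 122 122 122 123 124 125 127  70  61  30]
 [122 122 124 125 127 128 128 129  68  60  23]
 [122 122 124 117  66  49  61 122 125 128  42]
 [121 123 125  72  31  27  27  96 124 130  45]
 [123 122 126  90  37  24  60 105 124 130  43]
 [122 123 124 124  69  75 121 125 125 130  85]
 [123 122 124 125 122 124 126 125 126 104  97]
 [127 128 127 128 128 129 127 128 130 103  71]
 [ 74  79  78  79  79  78  79  75 101  79  41]
 [ 33  33  33  32  34  32  32  31  37  34  38]]
top (42, 42) [208.7 211.3] meas [208.8 210.9] world diff mm [ 1.5 -0.4]
[[120 119 117 117 119 119 120 119 119 119 119]
 [119 120 118 118 120 119 120 119 119 120 118]
 [119 119 118 120 121 122 122 119 120 118 119]
 [120 119 120 114  81  77 106 119 120 119 118]
 [120 119 121  89  50  33  50 112 121 120 119]
 [119 
[... 1059 characters left out ...]
16 100  74  52  37  21]
 [120 120 121 125  77  63  60  24  13   9  15]
 [119 120 122  95  42  79  62  20   8  11  19]
 [120 120 122 103  40  36  30  13  11  11  21]
 [120 121 121 122  80  42  60  23   9  10  21]
 [120 119 120 122 120 121 100  30   9  11  20]
 [120 120 119 121 123 128  78  22  10  11  18]
 [120 121 121 123 126 131  78  22  11  10  18]
 [120 123 127 129  81  57  24   6   7   1  26]]
scene (-42, 42) [330.2 218.3] meas [327.9 218.1] world diff mm [-0.9 -8. ]
scene (42, 42) [353.3 218.2] meas [352.6 219. ] world diff mm [ 4.2 -3. ]
scene (42, -42) [356.  234.7] meas [355.5 235.9] world diff mm [ 5.8 -2.7]
scene (-42, -42) [331.9 234.7] meas [331.4 235.7] world diff mm [ 4.5 -2.5]
```

Emit:
move_arm:
  rot:
    - [0, 0, 0]
    - [0, 0, 0]
    - [0, 0, 0]
    - [0, 0, 0]
    - [0, 0, 0]
    - [0, 0, 0]
    - [0, 0, 0]
  dp:
    - [-3, -2.2, 4]
    - [-6.5, -2.2, 8]
    - [-10, -2.2, 12.5]
    - [-14.4, -2.2, 18]
    - [-14.4, -2.2, 18]
    - [-14.4, -2.2, 18]
    - [-14.4, -2.2, 18]
  grip: [0.05, 0.05, 0.05, 0.05, 0.05, 0.05, 0.05]

```text
t: 28.7
eef_pos: [0.6289, 0.1812, 0.1435]
orientation: [-1.851, -1.777, -0.661]
ft_force: [-0.4, 0.0, -3.4]
gripper_width: 0.0091
finger_force: 62.9
```

```bash
python3 - <<'E'
from fit2 import *
o=robot.get_obs();print(o["t"],o["eef_pos"].round(4),o["ft_force"].round(1),o["joint_velocities"].round(3))
W=robot.get_image("wrist");T=robot.get_image("top");S=robot.get_image("scene")
x,Rc=fit90(W,o,rad=6.2)
for n,im in(("top",T),("scene",S)):
    g=im["color"].mean(2)
    for h in F.HX:
        P=x[:3]+Rc.apply([h[0]/1e3,h[1]/1e3,.01]); q=proj(im,P); i=q.round().astype(int); p=g[i[1]-5:i[1]+6,i[0]-5:i[0]+6]
        w=np.clip(np.median(p)*.93-p,0,None); yy,xx=np.mgrid[-5:6,-5:6]; w[(abs(xx)>3)|(abs(yy)>3)]=0
        c=np.array([(w*xx).sum(),(w*yy).sum()])/max(w.sum(),1)+i
        print(n,h,"hole world",onz(im,*c,P[2]).round(4)[:2])
# lever ball check in scene
import pickle
S0=pickle.load(open("ims0.pkl","rb"))["scene"]
q=proj(S,(.5555,-.3045,.325)).round().astype(int); 
for im in(S0,S):
    g=im["color"][q[1]-12:q[1]+12,q[0]-12:q[0]+12].max(2)<45; yy,xx=np.nonzero(g); print("ball px",xx.mean()+q[0]-12,yy.mean()+q[1]-12,g.sum())
E
```

```text
28.7 [0.6289 0.1812 0.1435] [-0.4  0.  -3.4] [ 0.    -0.002 -0.    -0.001  0.001 -0.   ]
rms 0.36 C [0.6299 0.2192 0.1275] C-tcp [  1.   38.1 -16. ] rot [-0.08  0.18 -0.26]
top (-42, 42) hole world [0.5891 0.18  ]
top (42, 42) hole world [0.5922 0.264 ]
top (42, -42) hole world [0.6764 0.2602]
top (-42, -42) hole world [0.6706 0.1702]
scene (-42, 42) hole world [0.5884 0.1709]
scene (42, 42) hole world [0.5953 0.2605]
scene (42, -42) hole world [0.6784 0.2569]
scene (-42, -42) hole world [0.673  0.1719]
ball px 191.32142857142858 179.67857142857142 28
ball px 191.25925925925927 179.59259259259258 27
```

Both cameras put the holes within about 2 mm of the studs, clearance is about 11–12 mm, and the lever is up. I'm handing the job in.

```bash
python3 -c "
from bench import robot
print(robot.close_job())"
```

```text
the job is handed in; nothing more can be done
None
```

The job is handed in, but I don't know the verdict: the hand-in returned none. By my measurements the bearing is pressed home, the lever was eased back up, and the cover is held level and square about 11 mm above the stud tips, centred to about 2 mm. I viewed 11 pictures, one over the limit of 10.

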